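Lift a hot tube block out of a dry bath with its T-key and set it to cool

TASK

The aluminium tube block in the dry-bath heater is hot: take the spring-loaded lifting key from its holder, feel lightly with its T-head for the slot in the middle of the block, push the head through and turn it a quarter turn clockwise (seen from above) until it stops, then lift the block out by the key and set it down gently, flat in the recess of the finned cooling base. Leave the key standing in the block. Never touch the block with the fingers or the arm, never lean hard on the key, and leave the other things where they are.

Things in the scene. Friction and masses are not known exactly. Their poses are not given: they have to be found in the camera images.
- key: Spring-loaded T-key, 150 g, upright in its holder. Origin: middle of its black handle bar, 72 x 16 x 18 mm (long along x; grip it across the 16 mm, y), z up; alike after a half turn. Below the bar a sleeve, 13 mm dia, ends 42 mm below the origin; then come collar, stem and T-head in one piece, which a spring pushes down and which yields up to 5 mm upward (2.3 N rising to 6.8 N), then is solid.
- key_foot (a point): Foot of the key's T-head, on the key's axis 79.5 mm below its origin when the spring is relaxed. T-head: 32 mm long along the key's x (parallel to the bar), 9 mm wide, 8 mm high, its lowest 2 mm narrowed to 31 x 8 mm. Above it 11.5 mm of stem, 8 mm dia, then the collar, 24 mm dia, whose underside is 60 mm below the key's origin.
- holder: Fixed grey plastic holder of the key, 70 x 50 mm, 50 mm high, with a foot 105 x 70 x 6 mm. Origin: centre of its underside. The key's head hangs in a slot along the holder's x (37 x 14 mm, 35 mm deep), the collar resting on its top; drawn straight up 30 mm, the key is clear.
- heater: Fixed white dry-bath heater, housing 180 (x) x 124 (y) x 75 mm high, with a display and buttons on the -x end of its top. Origin: on the table under the centre of its well; the housing reaches from x = -114 to +66 mm. Heater and cooling base stand side by side, either of them on the left.
- heater_well (a point): Centre of the floor of the heater's well, 40 mm above the table; the well is 100 (x) x 80 (y) mm, its rim (with a thin steel trim) 77 mm above the table.
- block: Aluminium tube block, 96 (x) x 76 (y) x 50 mm, about 0.56 kg (it varies by a fifth), with tube holes round a steel keyway bush; it stands in the heater's well with 2 mm play each side, 13 mm proud of the rim. Origin: centre of its underside, z up.
- block_keyway (a point): Centre of the block's top face, on the keyway's axis, axes as the block's. Steel bush, 42 mm dia, flush with the top, with a slot 38 x 12.6 mm (long edges bevelled 1.5 mm) through its 8 mm plate. The slot's direction is not measured: anywhere within 40 degrees (0.7 rad) of the block's x axis, either way. Resting on the bush, spring partly compressed, and turned slowly, the head drops in where they agree.
- block_pocket (a point): Point on the keyway's axis 12 mm below the block's top, in the pocket under the plate. When the collar rests on the bush (key origin 60 mm above the top) the head is free below the plate: it turns only clockwise from above, 94 degrees to a hard stop (10 the other way). Raised 6 mm there, it enters a cross groove under the plate and the block hangs from it with some 5 degrees of play.
- cooler: Fixed dark finned cooling base, 140 (x) x 120 (y) x 34 mm high. Origin: centre of its underside. It stands beside the heater.
- cooler_recess (a point): Centre of the floor of the cooling base's recess, 24 mm above the table; the recess is 104 (x) x 84 (y) mm and 10 mm deep, so the block fits with 4 mm play each side, either way round, its long side along the base's x.
- timer: white bench timer, 68 x 68 x 20 mm, a bystander; origin at its underside
- specimen_cup: screw-lid specimen cup, 72 dia x 76 mm, a bystander; origin at its underside
- beaker: clear beaker, 54 dia x 69 mm, a bystander; origin at its underside
- tip_box: closed pipette-tip box, 91 x 122 x 70 mm, a bystander; origin at its underside
- reagent_bottle: reagent bottle, 68 dia x 140 mm, a bystander; origin at its underside
Mind the look-alikes: they are no part of the job. Leave any yellow look-alike of the key alone.

How it is judged:
On the way, in this order (a step that is already met when the one before it is completed fails the run):
1. the key's head is through the keyway, its collar down on the block (x of key in the frame of block_keyway between -0.008 and 0.008 m and y of key in the frame of block_keyway between -0.008 and 0.008 m and z of key in the frame of block_keyway below 0.063 m), for 0.2 s.
2. the block hangs from the key, clear above the heater's well (x of key in the frame of block_keyway between -0.008 and 0.008 m and y of key in the frame of block_keyway between -0.008 and 0.008 m and z of block in the frame of heater_well above 0.038 m and angle between block's own z axis and vertical below 0.25 rad and z of key in the frame of block_keyway below 0.072 m), for 0.2 s.
At the end, for the whole second after the job is handed in: The block lies flat in the cooling base's recess (within 3 mm of its floor, 7 mm of its centre, tilt under 2 degrees), at rest; the key, let go, stands upright (9 degrees) in the keyway, its head below the plate (x of block in the frame of cooler_recess between -0.007 and 0.007 m and y of block in the frame of cooler_recess between -0.007 and 0.007 m and z of block in the frame of cooler_recess between -0.003 and 0.003 m and x of key in the frame of block_keyway between -0.008 and 0.008 m and y of key in the frame of block_keyway between -0.008 and 0.008 m and angle between block's own z axis and vertical below 0.04 rad and angle between the x axis of block and the x axis of cooler, either way round below 0.15 rad and z of key in the frame of block_keyway between 0.05 and 0.072 m and angle between key's own z axis and vertical below 0.15 rad and linear speed of block below 0.01 m/s and linear speed of key below 0.02 m/s); the robot touches nothing.
It fails at once if the fingers or the arm touch the hot block (contact force between any of the fingers, the arm and block above 0.5 N).
It fails at once if the key is leaned or wrenched hard on the block (over 80 N) (contact force between key and block above 80 N).
It fails at once if the block is dropped or pressed hard into the cooling base (over 40 N) (contact force between block and cooler above 40 N).
It fails at once if a bystander is moved by more than 30 mm (distance of any of timer, specimen_cup, beaker, tip_box, reagent_bottle from where it was at the start of the episode above 0.03 m).
It also fails if it takes over 72 s, if anything falls off the work surface, if the arm or the gripper's body presses on something with over 40 N, if the wrist force passes 120 N, or if a joint passes its speed limit or range.

ROBOT

A 6-joint arm with a two-finger parallel gripper is mounted at the origin on a cart in front of the work surface, level with it; the furniture and walls round the work are solid. World frame = base frame: x ahead of the robot, y to its left, z up, the work surface at z = 0. Lengths are in m, angles in rad, forces in N, time in s.
With the tool pointing down it reaches from about 0.35 to 0.775 m from the base axis. Payload 7.3 kg.
Tool frame: the origin (TCP) lies on the mounting face of the last link; the fingertips stand 178 mm ahead of it and the grasp point (between the pads) lies 159 mm ahead of it (robot.tcp_to_tips is the distance from the TCP to the fingertips, in m); z points along the fingers, y is the direction in which the jaws open and shut (so a half turn about z gives the same grasp; the last joint's range is limited). The gripper opens to 92 mm and grips with 3 to 60 N. Pads are 19 mm wide; open, the fingers measure 130 mm over their backs; the gripper's body (75 mm by 190 mm) begins 47 mm behind the grasp point.
Start: joints at [1.106, 0.342, 1.524, -0, 1.275, -0.146], TCP at [0.165, 0.499, 0.405] pointing down, gripper open.
Joint ranges: [-2.53, 2.53], [-0.77, 2.02], [0.04, 2.7], [-1, 4.14], [0.28, 2.66], [-3.11, 3.11]. Speed limits (rad/s): [2.57, 2.57, 3.14, 3.14, 3.14, 3.14].

INTERFACE

Orientations are given as [roll, pitch, yaw] about the fixed x, y, z axes, in that order (R = Rz(yaw) Ry(pitch) Rx(roll)).
In Python, from cell import robot, viewer gives the robot as it stands.
- The arm moves only by the shell command python3 -m creep 'ROWS' [OPENING] [FORCE]. ROWS is JSON, a list that holds one entry, the list of rows, each a list of 6 numbers: the shift along the world's x, y, z in mm, then the turn, a rotation vector about the world's x, y, z in degrees. A call has 1 to 5 rows; each row shifts and turns the pose as measured when the row begins; what a row does not reach is not made up. A row lasts 1/12 s, in which the tool goes at most 41.7 mm and 7.16 degrees, less where a joint would pass 70% of its speed; a pose out of reach is approached as far as the arm can. A call with a gripper value outside its range is refused whole. OPENING is the closure, from -1 (fully open) to 1 (shut), set as the call begins (- or left out, the last holds). The fingers move at their own pace and stop on an object; FORCE is the grip in N (left out, the last holds). Time passes only in rows, so rows that do not move let the fingers close. It gives the time, the measured TCP pose, the force and the opening at its end, in the units of the state.
- robot.observe(): the state, without advancing time (a new reading comes with each control period).
- viewer.read_camera(name): name is "scene" or "side" or "wrist"; returns the picture (384x512x3 uint8, blue, green, red); there is no depth.
- viewer.camera_model(name): a dict with "fx", "fy", "cx", "cy" (pixels), "k1" (the pictures are not rectified: a ray, as slopes to the right and down, at radius r is drawn at 1 + k1 r^2 times it, then the intrinsics apply), "pose" (4x4, takes a point from camera to world coordinates); the wrist camera has in their place "mount" (4x4, takes a point from camera to tool coordinates, whose origin is the TCP and whose axes are the flange's). Camera axes: x right, y up, looking along -z (the intrinsics and any distortion apply to the point x, -y, -z); pixel columns grow to the right and rows downward; lengths in m; the calibration is good to about 2 mm. A picture is of the moment at which its call begins: read the wrist's pose just before it. camera_model takes no time and is no camera call.
- robot.hand_in(): hands the job in, once; it reports no verdict.
The state is a dict: "time": time; "qpos": joint angles; "qvel": joint speeds; "joint_efforts": joint torques, N m; "tool_pos": TCP position; "tool_rot": TCP orientation; "contact_force": force on the tool from outside, world axes, zero at the start; "torque": the same for the moment, N m; "opening": finger opening in m.
Only numpy, scipy, OpenCV 4.12 (cv2) and the standard library are available. Lean on these libraries where they do the work, as an engineer would, in place of code of your own. Each camera call takes 0.05 s, during which the arm holds its last target. There are 200 camera calls.

## Working session

There is one attempt and no reset: what is moved stays moved. The work goes in short steps, Python scripts to look and compute and a shell command to move; the robot and the scene stay as the last step left them, time stands still between calls to the robot, and variables do not carry over. Pictures are saved under pics/ and viewed, about 8 in all and at most 12, crops included, and the job is handed in when it is done.

```bash
ls; mkdir -p pics; cat > h.py <<'E'
import numpy as np,cv2,json
from cell import robot,viewer
from scipy.spatial.transform import Rotation as R
def snap(n,f):
    s=robot.observe(); im=viewer.read_camera(n); cv2.imwrite('pics/'+f,im); return im,s
def campose(n,s=None):
    m=viewer.camera_model(n)
    if 'pose' in m: return m,np.array(m['pose'])
    T=np.eye(4);T[:3,:3]=R.from_euler('xyz',s['tool_rot']).as_matrix();T[:3,3]=s['tool_pos']
    return m,T@np.array(m['mount'])
def ray(n,uv,s=None):
    m,T=campose(n,s)
    K=np.array([[m['fx'],0,m['cx']],[0,m['fy'],m['cy']],[0,0,1.]])
    p=cv2.undistortPoints(np.array([[uv]],float),K,np.array([m['k1'],0,0,0.]))[0,0]
    return T[:3,3],T[:3,:3]@np.array([p[0],-p[1],-1])
def atz(n,uv,z,s=None):
    o,d=ray(n,uv,s); return o+d*(z-o[2])/d[2]
def proj(n,P,s=None):
    m,T=campose(n,s)
    q=(np.atleast_2d(P)-T[:3,3])@T[:3,:3]; a=q[:,:2]/-q[:,2:]*[1,-1]
    a=a*(1+m['k1']*(a**2).sum(1))[:,None]
    return a*[m['fx'],m['fy']]+[m['cx'],m['cy']]
E
python3 - <<'E'
from h import *
a,s=snap('scene','s0.png');b,_=snap('side','d0.png');print(s)
for n in('scene','side'):
    m=viewer.camera_model(n);print(n,m['fx'],m['k1'],np.round(m['pose'],3).tolist())
m=viewer.camera_model('wrist');print(m)
cv2.imwrite('pics/sd0.png',cv2.resize(np.vstack([a,b]),(512,768))[:600] if 0 else cv2.resize(a,(800,600)))
cv2.imwrite('pics/sd1.png',cv2.resize(b,(800,600)))
E
```

```text
pics
{'time': 0.0, 'qpos': array([ 1.10598793e+00,  3.42705234e-01,  1.52500940e+00, -4.43602160e-07,
        1.27539361e+00, -1.45998621e-01]), 'qvel': array([ 0.00018027,  0.00053235, -0.00062917, -0.00171911,  0.00042348,
        0.00052123]), 'joint_efforts': array([-8.62434317e-04, -4.31244385e+01, -2.44219422e+01,  7.15573551e-02,
        5.60223078e-02, -1.40201573e-04]), 'tool_pos': array([0.16447099, 0.4984295 , 0.40405649]), 'tool_rot': array([-3.14009313e+00, -2.20067829e-04,  2.82278284e+00]), 'contact_force': array([-0.26375396, -0.44962759,  0.45332571]), 'torque': array([-0.03144028,  0.01319407,  0.00039123]), 'opening': 0.09166075566202579}
scene 366.8895686446069 -0.05064927760349129 [[0.517, 0.5, -0.695, -0.264], [-0.856, 0.309, -0.415, -0.393], [0.008, 0.809, 0.588, 0.745], [0.0, 0.0, 0.0, 1.0]]
side 370.3158522144137 -0.08159705109897923 [[-0.852, 0.238, -0.467, -0.197], [-0.524, -0.369, 0.767, 1.231], [0.01, 0.898, 0.439, 0.763], [0.0, 0.0, 0.0, 1.0]]
{'fx': 339.7291330850732, 'fy': 339.7291330850732, 'cx': 258.7996860552044, 'cy': 186.19568903002974, 'k1': -0.007755062430006033, 'mount': array([[ 1.56015992e-05,  9.58187089e-01,  2.86142450e-01,
         7.79526511e-02],
       [ 9.99999998e-01,  2.24642873e-06, -6.20463627e-05,
         2.11453962e-04],
       [-6.00948223e-05,  2.86142450e-01, -9.58187088e-01,
         1.99108964e-02],
       [ 0.00000000e+00,  0.00000000e+00,  0.00000000e+00,
         1.00000000e+00]])}
```

View pics/sd0.png

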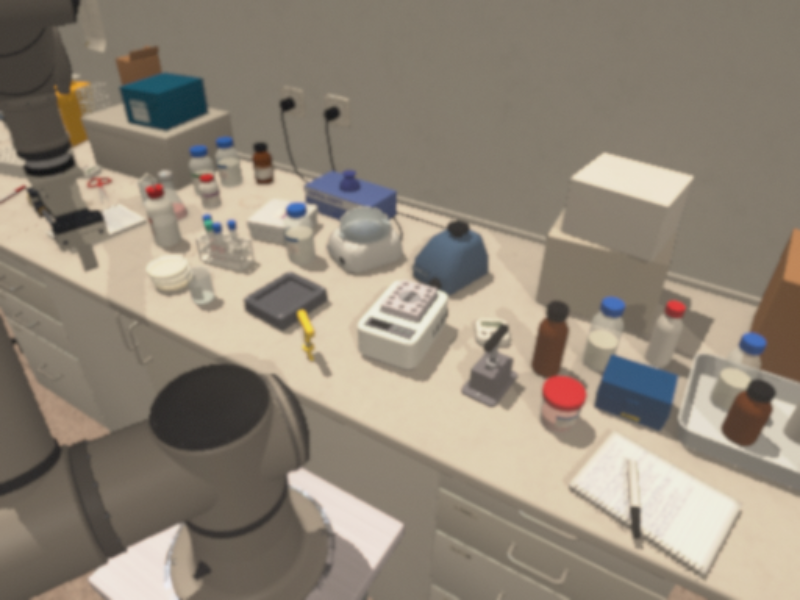

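View pics/sd1.png

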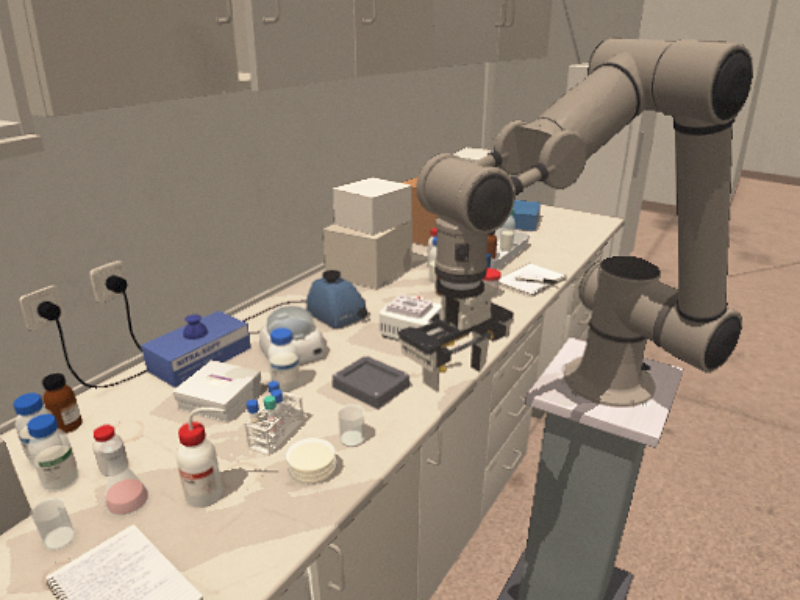

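The scene view shows the black-handled key in the grey holder (handle ~497,338 in the 800x600 picture) and a yellow look-alike at ~(306,330). The description calls for a black bar, so the first one fits. The heater with the block is at ~(405,315) and the dark cooler at ~(287,299).

```bash
python3 - <<'E'
from h import *
k=0.64
for nm,uv,z in [('key',(497,338),.11),('holderfoot',(488,385),.0),('blocktop',(413,298),.09),('cooler',(287,298),.034),('timer',(490,332),.02),('cup',(565,390),.076),('bottle',(550,340),.07),('yellow',(306,325),.1)]:
    print(nm,np.round(atz('scene',(uv[0]*k,uv[1]*k),z),3))
print('side block',np.round(atz('side',(412*k,303*k),.09),3),'cooler',np.round(atz('side',(371*k,380*k),.034),3))
im=cv2.imread('pics/s0.png')
c=im[170:270,215:375]; cv2.imwrite('pics/c0.png',cv2.resize(c,(800,500),interpolation=cv2.INTER_CUBIC))
E
```

```text
key [ 0.474 -0.149  0.11 ]
holderfoot [ 0.469 -0.147  0.   ]
blocktop [0.524 0.046 0.09 ]
cooler [0.451 0.31  0.034]
timer [ 0.589 -0.095  0.02 ]
cup [ 0.45  -0.285  0.076]
bottle [ 0.567 -0.22   0.07 ]
yellow [0.339 0.162 0.1  ]
side block [0.521 0.053 0.09 ] cooler [0.45  0.343 0.034]
```

View pics/c0.png

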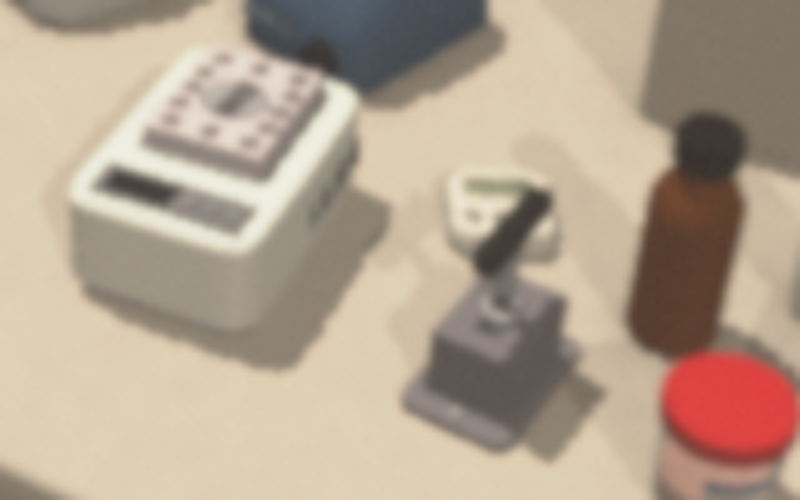

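The crop confirms the key: a black bar in the grey footed holder, with its ends at ~(485,262) and (540,200). The timer is behind it. Next I move up between the cooler and the heater for a view with the wrist camera.

```bash
python3 -m creep '[[[28,-29,4,0,0,0],[28,-29,4,0,0,0],[28,-29,4,0,0,0],[28,-29,4,0,0,0],[28,-29,4,0,0,0]]]'
python3 -m creep '[[[28,-29,4,0,0,0],[28,-29,4,0,0,0],[28,-29,4,0,0,0],[28,-29,4,0,0,0],[28,-29,4,0,0,0]]]'
python3 -m creep '[[[10,-10,4,0,0,0],[0,0,0,0,0,0],[0,0,0,0,0,0]]]'
python3 - <<'E'
from h import *
a,s=snap('wrist','w0.png');print(s['tool_pos'],s['tool_rot'])
cv2.imwrite('pics/w0b.png',cv2.resize(a,(800,600)))
np.save('pics/w0.npy',s,allow_pickle=True)
E
```

```text
time: 0.52
tool_pos: [0.3027, 0.3522, 0.4214]
tool_rot: [-3.136, -0.005, 2.837]
contact_force: [0.8, 0.7, 0.2]
opening: 0.0921
time: 0.93
tool_pos: [0.4449, 0.2006, 0.4412]
tool_rot: [-3.135, -0.006, 2.838]
contact_force: [1.6, 0.7, 0.4]
opening: 0.092
time: 1.18
tool_pos: [0.46, 0.1839, 0.4445]
tool_rot: [-3.133, -0.006, 2.828]
contact_force: [-0.9, -0.1, 0.5]
opening: 0.0918
[0.46000707 0.18385319 0.44451657] [-3.13289884 -0.00567718  2.82819141]
```

View pics/w0b.png

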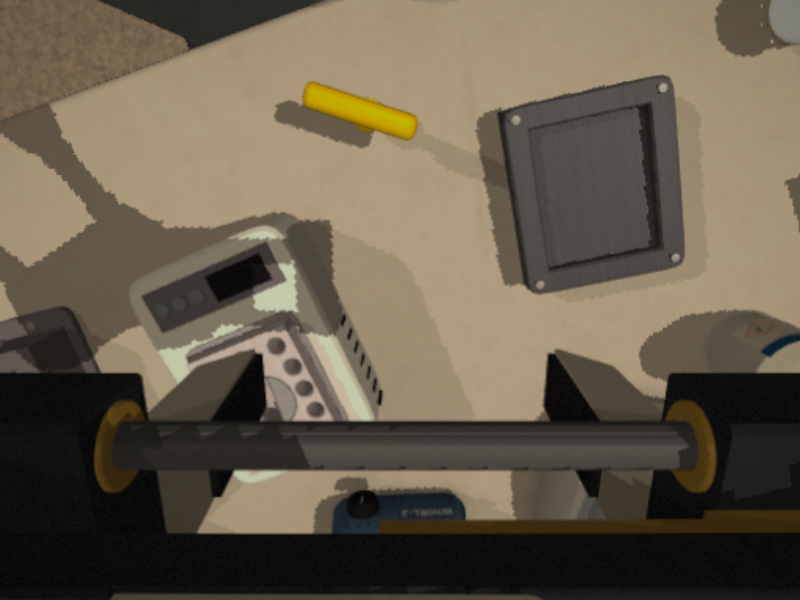

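The wrist view shows the cooler with its corner pins at ~(515,120), (663,88), (675,257) and (540,285). The yellow look-alike is at (360,110) and the block is partly hidden at ~(290,400). I move on to see block and key together.

```bash

python3 -m creep '[[[22,-32,0,0,0,0],[22,-32,0,0,0,0],[22,-32,0,0,0,0],[22,-32,0,0,0,0],[22,-32,0,0,0,0]]]'
python3 -m creep '[[[22,-32,0,0,0,0],[22,-32,0,0,0,0],[6,0,0,0,0,0],[0,0,0,0,0,0],[0,0,0,0,0,0]]]'
python3 - <<'E'
from h import *
s=np.load('pics/w0.npy',allow_pickle=True).item()
P=[atz('wrist',np.array(u)*.64,.034,s) for u in [(515,120),(663,88),(675,257),(540,285)]]
P=np.array(P);print(np.round(P,3),P.mean(0),[np.linalg.norm(P[i]-P[i-1]) for i in range(4)])
for a,b in((0,3),(1,2)): d=P[b]-P[a];print(np.degrees(np.arctan2(d[1],d[0])))
for a,b in((0,1),(3,2)): d=P[b]-P[a];print(np.degrees(np.arctan2(d[1],d[0])))
Q=np.array([atz('wrist',np.array(u)*.64,.034,s) for u in [(528,130),(646,104),(663,246),(551,270)]]);print(Q.mean(0))
a,s=snap('wrist','w1.png');print(s['tool_pos'],s['tool_rot'])
cv2.imwrite('pics/w1b.png',cv2.resize(a,(800,600)))
np.save('pics/w1.npy',s,allow_pickle=True)
E
```

```text
time: 1.65
tool_pos: [0.5657, 0.0317, 0.4441]
tool_rot: [-3.136, -0.011, 2.851]
contact_force: [0.4, 0.3, 0.4]
opening: 0.0919
time: 2.07
tool_pos: [0.6187, -0.0334, 0.4406]
tool_rot: [-3.135, -0.016, 2.854]
contact_force: [0.5, 0.6, -0.2]
opening: 0.0917
[[0.398 0.282 0.034]
 [0.409 0.384 0.034]
 [0.53  0.371 0.034]
 [0.521 0.27  0.034]] [0.46475847 0.32675367 0.034     ] [np.float64(0.122850740175014), np.float64(0.10298249881781288), np.float64(0.12176196356112796), np.float64(0.10225030459108438)]
-5.72158344619107
-6.065659822665849
83.92278711881923
84.53156800006256
[0.46376485 0.32614105 0.034     ]
[ 0.61867119 -0.03342894  0.44061227] [-3.13542609 -0.0161623   2.8536187 ]
```

View pics/w1b.png

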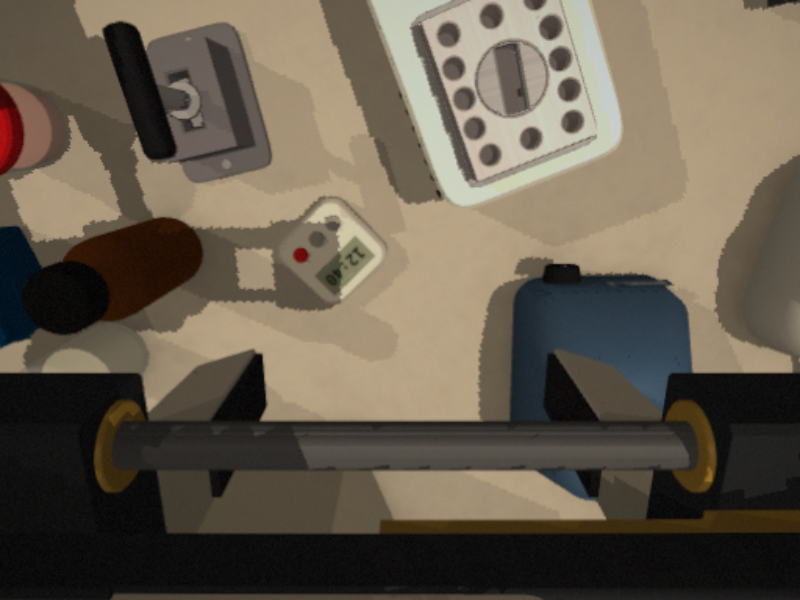

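The view shows the key bar from ~(121,27) to (158,157). The block's top has near corners at (473,187) and (597,137), the bush at (512,78), and the slot running from (507,42) to (519,113). The slot looks turned from the block's x.

```bash
python3 - <<'E'
from h import *
s=np.load('pics/w1.npy',allow_pickle=True).item()
W=lambda u,z:atz('wrist',np.array(u)*.64,z,s)
ang=lambda d:np.degrees(np.arctan2(d[1],d[0]))
a,b=W((118,32),.119),W((158,152),.119);print('key',a,b,(a+b)/2,np.linalg.norm(b-a),ang(b-a))
print('tool x ang',np.degrees(s['tool_rot'][2]))
print('holder slot ctr',W((186,99),.05))
c=W((512,78),.09);print('bush',c)
p,q,r=W((415,25),.09),W((473,187),.09),W((597,137),.09)
print('block yaw',ang(q-p),ang(r-q)-90,np.linalg.norm(r-q)); 
for u in((413,22),):
  e=ang(r-q); 
d=W((519,113),.09)-W((507,42),.09);print('slot',ang(d),np.linalg.norm(d))
im=cv2.imread('pics/w1.png');
A=im[10:95,285:375];B=im[5:125,60:180]
cv2.imwrite('pics/c1.png',np.hstack([cv2.resize(A,(400,378),interpolation=cv2.INTER_CUBIC),cv2.resize(B,(378,378),interpolation=cv2.INTER_CUBIC)]))
E
```

```text
key [ 0.44701688 -0.14117154  0.119     ] [ 0.50942889 -0.14547331  0.119     ] [ 0.47822289 -0.14332242  0.119     ] 0.06256009076511135 -3.9429004322587025
tool x ang 163.50030765241237
holder slot ctr [ 0.47549316 -0.14444144  0.05      ]
bush [0.52646457 0.05742347 0.09      ]
block yaw 5.180370690363405 5.513950142151799 0.07916568848521398
slot -3.2891470125637583 0.03983798323030558
```

View pics/c1.png

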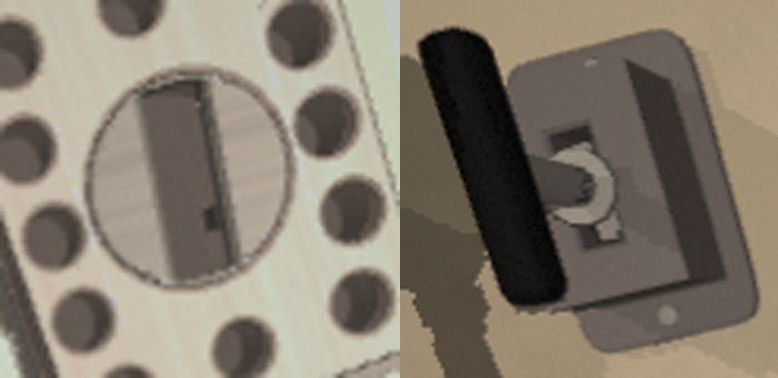

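```bash
python3 - <<'E'
from h import *
s=np.load('pics/w1.npy',allow_pickle=True).item()
A=lambda u,z:atz('wrist',np.array(u)/4.444+[285,10],z,s)
B=lambda u,z:atz('wrist',(np.array(u)-[400,0])/3.15+[60,5],z,s)
ang=lambda d:np.degrees(np.arctan2(d[1],d[0]))
print('bush',A((190,177),.09),'slot',ang(A((172,278),.09)-A((140,97),.09)),ang(A((238,262),.09)-A((209,85),.09)))
print('blockedge',ang(A((398,190),.09)-A((342,0),.09)))
print('collar',B((583,187),.056)); print('bar',B((460,32),.115),B((538,303),.115),ang(B((538,303),.115)-B((460,32),.115)))
print('barleft edge',ang(B((505,295),.119)-B((420,45),.119)))
print('foot edges',ang(B((605,345),.006)-B((575,300),.006)),'holder top edge',ang(B((720,277),.05)-B((628,62),.05)))
E
python3 -m creep '[[[-30,-22,-4,0,0,3],[-30,-22,-4,0,0,3],[-30,-22,-4,0,0,3],[-30,-22,-4,0,0,3],[-14,-22,-4,0,0,0]]]'
python3 -m creep '[[[0,0,0,0,0,0],[0,0,0,0,0,0]]]'
```

```text
bush [0.52640808 0.05750649 0.09      ] slot -3.202104500976808 -3.2914273033282107
blockedge 5.501209420102771
collar [ 0.47721457 -0.14359631  0.056     ]
bar [ 0.44288257 -0.1383765   0.115     ] [ 0.51273892 -0.14630799  0.115     ] -6.477624175800305
barleft edge -3.9105421489918033
foot edges 13.481542040404406 holder top edge 3.724617333829988
time: 2.53
tool_pos: [0.4784, -0.1313, 0.4192]
tool_rot: [-3.139, -0.017, 3.095]
contact_force: [0.5, -0.3, 0.5]
opening: 0.0919
time: 2.7
tool_pos: [0.4742, -0.1306, 0.4197]
tool_rot: [-3.139, -0.018, 3.094]
contact_force: [0.4, 0.9, 0.4]
opening: 0.0916
```

```bash

python3 -m creep '[[[3,-12,-20,0,-1,-1.5],[0,0,-20,0,0,0],[0,0,0,0,0,0]]]'
python3 - <<'E'
from h import *
a,s=snap('wrist','w2.png');print(s['tool_pos'],s['tool_rot'])
np.save('pics/w2.npy',s,allow_pickle=True)
for x in((.4775,-.1435,.119),(.4775,-.1435,.05)):print(proj('wrist',x,s))
cv2.imwrite('pics/w2b.png',cv2.resize(a[60:260,156:356],(600,600)))
E
```

```text
time: 2.95
tool_pos: [0.4777, -0.138, 0.3814]
tool_rot: [-3.139, 0.007, 3.072]
contact_force: [-0.8, 1.2, -0.1]
opening: 0.0917
[ 0.47767892 -0.13799547  0.38142728] [-3.13932466  0.0067471   3.07164941]
[[251.77592993 191.17596469]]
[[253.3686664  168.72663077]]
```

View pics/w2b.png

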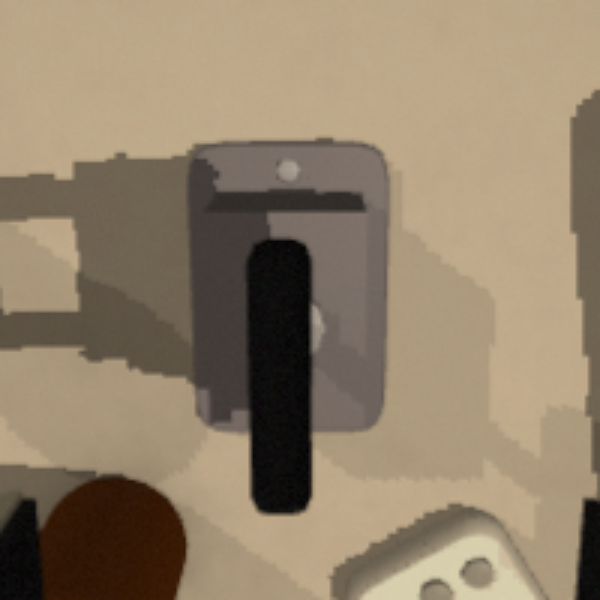

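The bar shows as a vertical black rectangle with ends at (280,240) and (280,514) in the crop, so its direction agrees with the tool's.

```bash
python3 - <<'E'
from h import *
s=np.load('pics/w2.npy',allow_pickle=True).item()
W=lambda u,z:atz('wrist',np.array(u)/3+[156,60],z,s)
a,b=W((280,240),.115),W((279.5,514),.115);print(a,b,(a+b)/2,np.linalg.norm(a-b))
print('width',np.linalg.norm(W((248,380),.115)-W((311,380),.115)), 'holder foot',W((290,142),.006),W((290,432),.006),W((190,300),.006),W((388,300),.006))
print(robot.observe()['tool_pos'],robot.observe()['tool_rot'])
E
```

```text
[ 0.43967772 -0.14248952  0.115     ] [ 0.51184651 -0.14826918  0.115     ] [ 0.47576212 -0.14537935  0.115     ] 0.07239985749131173
width 0.015911089351820076 holder foot [ 0.4240485 -0.1409869  0.006    ] [ 0.52861579 -0.14886539  0.006     ] [ 0.47635244 -0.18062865  0.006     ] [ 0.48124798 -0.11032425  0.006     ]
[ 0.47815881 -0.13810679  0.38313045] [-3.13841979  0.00888241  3.07203628]
```

```bash

python3 -m creep '[[[-1,-4,-25,0,0.5,0],[-1,-3,-25,0,0,0],[0,0,-25,0,0,0],[0,0,0,0,0,0]]]'
python3 -m creep '[[[0,0,-20,0,0,0],[0,0,0,0,0,0],[0,0,0,0,0,0]]]'
```

```text
time: 3.33
tool_pos: [0.4793, -0.1409, 0.3122]
tool_rot: [-3.135, 0.01, 3.079]
contact_force: [-0.2, 0.3, -0.1]
opening: 0.0918
time: 3.58
tool_pos: [0.482, -0.1391, 0.2964]
tool_rot: [-3.133, 0.015, 3.083]
contact_force: [1.1, -0.5, 0.6]
opening: 0.0922
```

```bash

python3 -m creep '[[[-6,-6,-10,0.5,0.9,-1],[0,0,0,0,0,0]]]'
python3 -m creep '[[[0,0,0,0,0,0],[0,0,0,0,0,0]]]'
```

```text
time: 3.75
tool_pos: [0.4769, -0.1449, 0.2892]
tool_rot: [-3.14, 0.002, 3.066]
contact_force: [-0.5, 0.3, 0.4]
opening: 0.0918
time: 3.92
tool_pos: [0.4771, -0.1455, 0.291]
tool_rot: [-3.139, 0.004, 3.065]
contact_force: [0.3, -0.2, -0.1]
opening: 0.0921
```

```bash

python3 -m creep '[[[-1,0,-20,0,0,0],[0,0,-2,0,0,0]]]'
python3 -m creep '[[[0,0,0,0,0,0],[0,0,0,0,0,0],[0,0,0,0,0,0],[0,0,0,0,0,0],[0,0,0,0,0,0]]]' 1 45
python3 -m creep '[[[0,0,0,0,0,0],[0,0,0,0,0,0],[0,0,0,0,0,0],[0,0,0,0,0,0],[0,0,0,0,0,0]]]'
```

```text
time: 4.08
tool_pos: [0.4767, -0.146, 0.2708]
tool_rot: [-3.137, 0.009, 3.065]
contact_force: [-0.9, 0.6, -0.1]
opening: 0.0916
time: 4.5
tool_pos: [0.4774, -0.1464, 0.2734]
tool_rot: [-3.136, 0.011, 3.064]
contact_force: [-0.0, 0.5, -0.8]
opening: 0.0632
time: 4.92
tool_pos: [0.4777, -0.1464, 0.2744]
tool_rot: [-3.136, 0.013, 3.065]
contact_force: [-0.2, 0.1, 0.2]
opening: 0.0298
```

```bash

python3 -m creep '[[[-1,0,-5,0.3,0.7,0],[0,0,0,0,0,0],[0,0,0,0,0,0],[0,0,0,0,0,0],[0,0,0,0,0,0]]]'
python3 -m creep '[[[0,0,0,0,0,0],[0,0,0,0,0,0],[0,0,0,0,0,0]]]'
```

```text
time: 5.33
tool_pos: [0.4767, -0.1465, 0.2689]
tool_rot: [-3.14, -0.001, 3.064]
contact_force: [-0.6, 0.2, 1.8]
opening: 0.0157
time: 5.58
tool_pos: [0.4767, -0.1464, 0.2691]
tool_rot: [-3.14, -0.001, 3.065]
contact_force: [-1.2, 0.8, -0.4]
opening: 0.0157
```

```bash

python3 -m creep '[[[0,0,15,0,0,0],[0,0,20,0,0,0],[0,0,30,0,0,0],[0,0,30,0,0,0],[0,0,10,0,0,0]]]'
python3 -m creep '[[[20,33,0,0,0,0],[20,33,0,0,0,0],[20,33,0,0,0,0],[20,33,0,0,0,0],[20,33,0,0,0,0]]]'
python3 -m creep '[[[10,33,0,0,0,0],[0,0,0,0,0,0],[0,0,0,0,0,0]]]'
python3 - <<'E'
from h import *
a,s=snap('wrist','w3.png');print(s['tool_pos'],s['tool_rot'],s['opening'])
np.save('pics/w3.npy',s,allow_pickle=True)
u=proj('wrist',(.5264,.0575,.09),s)[0];print(u)
cv2.imwrite('pics/w3b.png',cv2.resize(a,(800,600),interpolation=cv2.INTER_CUBIC))
E
```

```text
time: 6.0
tool_pos: [0.4746, -0.1456, 0.373]
tool_rot: [3.138, -0.014, 3.064]
contact_force: [0.5, -0.5, -1.5]
opening: 0.0154
time: 6.42
tool_pos: [0.5749, 0.0186, 0.3768]
tool_rot: [-3.14, -0.009, 3.051]
contact_force: [1.5, -0.7, -1.5]
opening: 0.0156
time: 6.67
tool_pos: [0.5874, 0.0601, 0.3746]
tool_rot: [3.141, -0.01, 3.058]
contact_force: [0.3, -0.3, -2.2]
opening: 0.0154
[0.58735717 0.06013669 0.37461046] [ 3.14072752 -0.0103569   3.05798106] 0.015415007443898506
[247.94387738 112.46833448]
```

View pics/w3b.png

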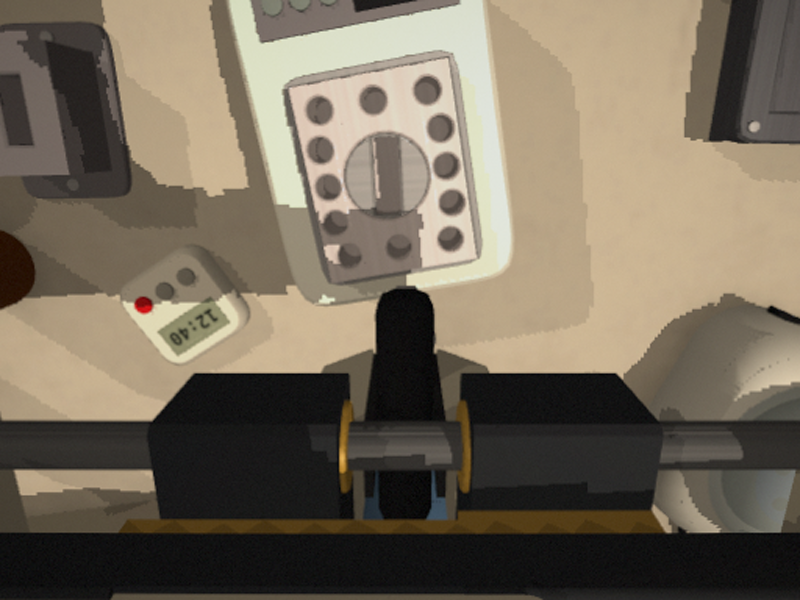

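The key is in the jaws, with the bar's near end at (404,289). The block's top has corners at (285,88), (453,53), (482,260) and (330,284), with the bush at (386,174) and the slot nearly vertical in the image.

```bash
python3 - <<'E'
from h import *
s=np.load('pics/w3.npy',allow_pickle=True).item()
W=lambda u,z:atz('wrist',np.array(u)*.64,z,s)
ang=lambda d:np.degrees(np.arctan2(d[1],d[0]))
print('bush',W((386.5,174.5),.09))
P=np.array([W(u,.09) for u in((285,88),(453,53),(482,260),(330,284))]);print(P.mean(0),[np.linalg.norm(P[i]-P[i-1]) for i in range(4)],ang(P[3]-P[0]),ang(P[2]-P[1]))
print('slot',ang(W((377,213),.09)-W((373,135),.09)),ang(W((404,214),.09)-W((400,137),.09)))
z=s['tool_pos'][2]-.159
e=W((404,289),z+.006);print('bar end',e,(e-s['tool_pos'])[:2]@[np.cos(s['tool_rot'][2]),np.sin(s['tool_rot'][2])], (e-s['tool_pos'])[:2]@[np.sin(s['tool_rot'][2]),-np.cos(s['tool_rot'][2])])
o=robot.observe();print(o['tool_pos'],o['tool_rot'])
E
```

```text
bush [0.52577389 0.05710931 0.09      ]
[0.52674032 0.05768395 0.09      ] [np.float64(0.0969743502466422), np.float64(0.07994221511914551), np.float64(0.09935321197490875), np.float64(0.07933333409767587)] 5.592697101450336 5.23430957658268
slot -2.655999369186234 -1.8257629598241163
bar end [0.5473855  0.06383396 0.22161046] 0.04014080761363639 0.00034615192613884595
[0.58713419 0.05997958 0.37453716] [ 3.13993694 -0.01070683  3.05727002]
```

```bash

python3 -m creep '[[[-30,-1,-4,0,0,1],[-29,-1,-10,0,-0.6,1],[0,0,-10,0,0,0],[0,0,0,0,0,0],[0,0,0,0,0,0]]]'
python3 -m creep '[[[0,0,0,0,0,0],[0,0,0,0,0,0]]]'
```

```text
time: 7.13
tool_pos: [0.5235, 0.0533, 0.3482]
tool_rot: [3.141, -0.005, 3.089]
contact_force: [0.4, 0.6, -1.8]
opening: 0.0155
time: 7.3
tool_pos: [0.5242, 0.0517, 0.3491]
tool_rot: [3.141, -0.003, 3.087]
contact_force: [0.6, -0.5, -1.0]
opening: 0.0157
```

```bash

python3 -m creep '[[[3.5,5.5,-14,0,-0.1,0.2],[0,0,0,0,0,0],[0,0,0,0,0,0]]]'
python3 -m creep '[[[0,0,0,0,0,0],[0,0,0,0,0,0]]]'
```

```text
time: 7.55
tool_pos: [0.5296, 0.0561, 0.337]
tool_rot: [3.141, 0.003, 3.088]
contact_force: [-0.1, 0.8, -1.1]
opening: 0.0157
time: 7.72
tool_pos: [0.5302, 0.0558, 0.3379]
tool_rot: [3.141, 0.004, 3.088]
contact_force: [-0.4, 0.3, -1.7]
opening: 0.0157
```

```bash

python3 -m creep '[[[-2.5,1.5,-6,0,0.2,0.2],[0,0,0,0,0,0]]]'
python3 -m creep '[[[0,0,-3,0,0,0],[0,0,0,0,0,0]]]'
python3 -m creep '[[[0,0,-3,0,0,0],[0,0,0,0,0,0]]]'
```

```text
time: 7.88
tool_pos: [0.5277, 0.0571, 0.3324]
tool_rot: [3.141, 0.002, 3.092]
contact_force: [-0.8, -0.9, -2.5]
opening: 0.0158
time: 8.05
tool_pos: [0.5275, 0.0572, 0.3292]
tool_rot: [3.141, 0.002, 3.092]
contact_force: [0.2, -0.7, -0.8]
opening: 0.0153
time: 8.22
tool_pos: [0.5275, 0.0572, 0.326]
tool_rot: [3.142, 0.002, 3.092]
contact_force: [0.0, -0.5, -2.3]
opening: 0.0157
```

```bash

python3 -m creep '[[[0,0,-2.5,0,0,0],[0,0,0,0,0,0]]]'
python3 -m creep '[[[0,0,-2,0,0,0],[0,0,0,0,0,0]]]'
```

```text
time: 8.38
tool_pos: [0.5275, 0.0572, 0.3231]
tool_rot: [3.141, 0.002, 3.092]
contact_force: [-0.3, -0.1, -2.3]
opening: 0.0154
time: 8.55
tool_pos: [0.5275, 0.0572, 0.3209]
tool_rot: [3.142, 0.002, 3.092]
contact_force: [0.5, -0.5, -1.0]
opening: 0.0158
```

No contact force 7.6 mm below the bush's top, so the head is already in the slot. I go on down to the collar.

```bash

python3 -m creep '[[[0,0,-3,0,0,0],[0,0,-3,0,0,0],[0,0,0,0,0,0]]]'
python3 -m creep '[[[0,0,-3,0,0,0],[0,0,0,0,0,0]]]'
python3 -m creep '[[[0,0,-2,0,0,0],[0,0,0,0,0,0]]]'
```

```text
time: 8.8
tool_pos: [0.5276, 0.0572, 0.3143]
tool_rot: [3.142, 0.002, 3.092]
contact_force: [0.2, 0.1, -1.4]
opening: 0.0157
time: 8.97
tool_pos: [0.5275, 0.0572, 0.3109]
tool_rot: [3.142, 0.002, 3.092]
contact_force: [0.0, -1.4, -2.0]
opening: 0.0151
time: 9.13
tool_pos: [0.5277, 0.0572, 0.3089]
tool_rot: [3.141, 0.003, 3.092]
contact_force: [-0.1, -0.3, 2.7]
opening: 0.0155
```

```bash

python3 -m creep '[[[0,0,-1,0,0,0],[0,0,0,0,0,0],[0,0,0,0,0,0],[0,0,0,0,0,0]]]'
python3 -m creep '[[[0,0,0,0,0,-3],[-0.1,-0.1,0,0,0,-4]]]'
python3 -m creep '[[[-0.1,-0.1,0,0,0,-5],[-0.1,-0.1,0,0,0,-5]]]'
python3 -c "
from h import *
print(robot.observe()['torque'])"
```

```text
time: 9.47
tool_pos: [0.5277, 0.0572, 0.3089]
tool_rot: [3.142, 0.004, 3.092]
contact_force: [-0.9, 0.1, 0.8]
opening: 0.016
time: 9.63
tool_pos: [0.5278, 0.0571, 0.3092]
tool_rot: [3.141, 0.005, 2.968]
contact_force: [0.1, -0.1, -1.2]
opening: 0.0154
time: 9.8
tool_pos: [0.5278, 0.0569, 0.3092]
tool_rot: [3.141, 0.006, 2.786]
contact_force: [-0.1, -1.3, 0.4]
opening: 0.0155
[-0.02925657 -0.06057343  0.00341231]
```

```bash

python3 -m creep '[[[-0.1,-0.1,-1,0,-0.2,-6],[-0.1,-0.1,0,0,0,-6],[-0.1,-0.1,0,0,0,-6]]]'
python3 -m creep '[[[-0.1,-0.1,-0.5,0,0,-6],[-0.1,-0.1,0,0,0,-6],[-0.1,-0.1,0,0,0,-6]]]'
python3 -m creep '[[[-0.1,-0.1,-0.5,0,0,-6],[-0.1,-0.1,0,0,0,-6],[-0.1,-0.1,0,0,0,-6]]]'
python3 -c "
from h import *
print(robot.observe()['torque'])"
```

```text
time: 10.05
tool_pos: [0.528, 0.0566, 0.3087]
tool_rot: [3.138, 0.012, 2.457]
contact_force: [-0.4, 0.2, 1.8]
opening: 0.0157
time: 10.3
tool_pos: [0.5283, 0.0562, 0.309]
tool_rot: [3.136, 0.014, 2.126]
contact_force: [-0.8, 1.2, 1.6]
opening: 0.0155
time: 10.55
tool_pos: [0.5282, 0.0563, 0.3091]
tool_rot: [3.134, 0.013, 1.795]
contact_force: [-2.9, 1.7, 0.9]
opening: 0.0155
[ 0.38749057  0.56697657 -0.00856079]
```

Turned 74° freely. A tool tilt of 0.8° has crept in, which explains the side force. I correct that and turn on to the stop.

```bash

python3 -m creep '[[[-1.2,-0.2,-0.5,0.6,0.6,-3],[0,0,0,0,0,-4],[0,0,0,0,0,-4]]]'
python3 -m creep '[[[0,0,0,0,0,-3],[0,0,0,0,0,0]]]'
python3 - <<'E'
from h import *
s=robot.observe();r=R.from_euler('xyz',s['tool_rot']).as_matrix()
print(s['torque'],r[:,2],s['tool_pos']+.159*r[:,2]+.0013*r[:,0],np.degrees(s['tool_rot'][2]))
E
```

```text
time: 10.8
tool_pos: [0.5274, 0.0561, 0.3091]
tool_rot: [3.14, 0.001, 1.591]
contact_force: [0.3, 0.2, -0.1]
opening: 0.0156
time: 10.97
tool_pos: [0.5273, 0.0561, 0.3091]
tool_rot: [3.14, 0.001, 1.533]
contact_force: [-1.0, 1.3, 1.7]
opening: 0.0159
[ 0.05635519  0.27046993 -0.06115284] [ 1.24325606e-03 -7.97613804e-04 -9.99998909e-01] [0.52759424 0.057312   0.15008344] 87.84478901912922
```

```bash

for i in 1; do :; done
python3 -m creep '[[[0,0,0,0,0,-2.5],[0,0,0,0,0,0]]]'
python3 -c "
from h import *
print(robot.observe()['torque'])"
python3 -m creep '[[[0,0,0,0,0,-2.5],[0,0,0,0,0,0]]]'
python3 -c "
from h import *
print(robot.observe()['torque'])"
```

```text
time: 11.13
tool_pos: [0.5271, 0.0563, 0.309]
tool_rot: [3.141, 0.0, 1.491]
contact_force: [-1.2, 0.6, 2.2]
opening: 0.0154
[ 0.04717871  0.27479427 -0.03684094]
time: 11.3
tool_pos: [0.5269, 0.0564, 0.3091]
tool_rot: [-3.141, 0.0, 1.452]
contact_force: [-1.3, 0.2, 0.8]
opening: 0.0156
[-0.0288224   0.21192349  0.06085757]
```

```bash

python3 -m creep '[[[0,0,0,0,0,-2],[0,0,0,0,0,0]]]'
python3 -c "
from h import *
print(robot.observe()['torque'])"
python3 -m creep '[[[0,0,0,0,0,-2],[0,0,0,0,0,0]]]'
python3 -c "
from h import *
print(robot.observe()['torque'])"
```

```text
time: 11.47
tool_pos: [0.527, 0.0564, 0.3091]
tool_rot: [3.141, 0.001, 1.422]
contact_force: [-0.9, 1.4, 0.5]
opening: 0.0156
[-0.10317932  0.27602657  0.08956804]
time: 11.63
tool_pos: [0.5269, 0.0564, 0.3091]
tool_rot: [3.141, 0.001, 1.394]
contact_force: [-1.9, -0.5, 0.8]
opening: 0.0158
[-0.04989588  0.2710233   0.33817202]
```

The stop is reached: the torque rises to 0.34 N m at about 97°. I ease off 2° and lift.

```bash

python3 -m creep '[[[0,0,0,0,0,2],[0,0,3,0,0,0],[0,0,3,0,0,0],[0,0,0,0,0,0]]]'
python3 -m creep '[[[0,0,3,0,0,0],[0,0,3,0,0,0],[0,0,3,0,0,0],[0,0,0,0,0,0]]]'
python3 - <<'E'
from h import *
s=robot.observe();r=R.from_euler('xyz',s['tool_rot']).as_matrix()
print(s['torque'],r[:,2],s['tool_pos']+.159*r[:,2]+.0013*r[:,0],np.degrees(s['tool_rot'][2]))
E
```

```text
time: 11.97
tool_pos: [0.527, 0.0562, 0.315]
tool_rot: [-3.141, 0.001, 1.438]
contact_force: [-0.4, 1.1, -1.3]
opening: 0.0158
time: 12.3
tool_pos: [0.5265, 0.0562, 0.3229]
tool_rot: [-3.137, 0.002, 1.438]
contact_force: [1.4, 0.3, -6.0]
opening: 0.0155
[-0.03015595 -0.13599563 -0.0255051 ] [-0.00464877 -0.00100169 -0.99998869] [0.52590094 0.05733287 0.16386752] 82.38294246003366
```

```bash

python3 -m creep '[[[0.4,0,5,0,0,0],[0,0,5,0,0,0],[0,0,5,0,0,0],[0,0,0,0,0,0]]]'
python3 -m creep '[[[0,0,8,0,0,0],[0,0,8,0,0,0],[0,0,8,0,0,0],[0,0,0,0,0,0]]]'
python3 - <<'E'
from h import *
s=robot.observe();r=R.from_euler('xyz',s['tool_rot']).as_matrix()
print(s['torque'],r[:,2],s['tool_pos']+.159*r[:,2]+.0013*r[:,0],np.degrees(s['tool_rot'][2]))
E
```

```text
time: 12.63
tool_pos: [0.5268, 0.0562, 0.3387]
tool_rot: [-3.136, 0.002, 1.438]
contact_force: [0.0, 0.2, -6.3]
opening: 0.0153
time: 12.97
tool_pos: [0.5266, 0.0563, 0.3656]
tool_rot: [-3.136, 0.002, 1.438]
contact_force: [0.3, -0.4, -5.8]
opening: 0.0159
[-0.06656735 -0.09349478 -0.02786008] [-6.08991209e-03 -8.63261233e-04 -9.99981084e-01] [0.52579732 0.05740798 0.2066254 ] 82.3813728894572
```

```bash

python3 -m creep '[[[0,0,10,0,0,0],[0,0,8,0,0,0],[0,0,0,0,0,0]]]'
python3 - <<'E'
from h import *
a,s=snap('scene','s4.png');b,_=snap('wrist','w4.png')
print(s['tool_pos'],s['tool_rot'],s['contact_force'])
np.save('pics/w4.npy',s,allow_pickle=True)
c=cv2.resize(a[110:250,200:340],(500,500),interpolation=cv2.INTER_CUBIC)
cv2.imwrite('pics/c4.png',np.hstack([c,cv2.resize(b[:,130:360],(300,500))]))
E
```

```text
time: 13.22
tool_pos: [0.5263, 0.0563, 0.3853]
tool_rot: [-3.136, 0.002, 1.438]
contact_force: [0.2, 0.3, -6.0]
opening: 0.0155
[0.52629646 0.05625379 0.38527535] [-3.13604974e+00  1.69904729e-03  1.43783646e+00] [ 0.21363717  0.25640467 -6.03889397]
```

View pics/c4.png

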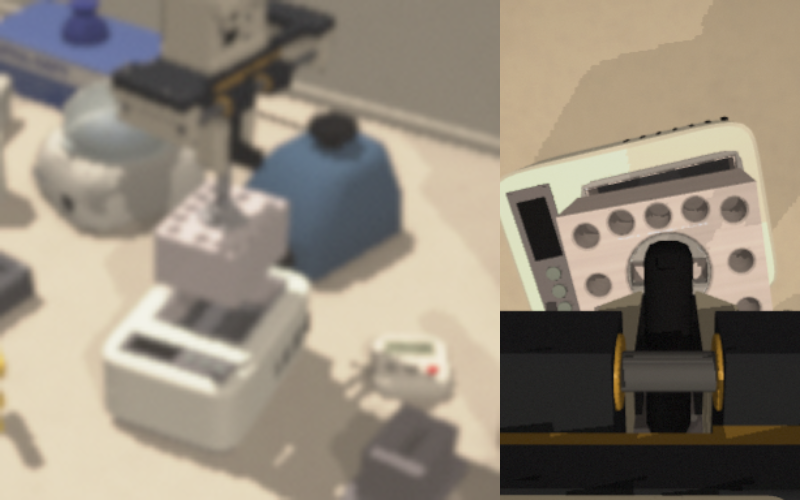

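The block hangs level and clear above the well. In the right-hand wrist crop the long top edge runs from (560,215) to (755,168) and the bush is at ~(669,272).

```bash
python3 - <<'E'
from h import *
s=np.load('pics/w4.npy',allow_pickle=True).item()
W=lambda u,z=.160:atz('wrist',[(u[0]-500)/300*230+130,u[1]/500*384],z,s)
ang=lambda d:np.degrees(np.arctan2(d[1],d[0]))
r=R.from_euler('xyz',s['tool_rot']).as_matrix()
print('key',s['tool_pos']+.159*r[:,2]+.0013*r[:,0])
print('bush',W((669.5,272)),'bush dia',np.linalg.norm(W((628,270))-W((711,270))))
a,b=W((560,215)),W((755,168));print('edge',a,b,ang(b-a),np.linalg.norm(a-b))
print('hole row',[W(u) for u in((587,236),(734,209))],ang(W((734,209))-W((587,236))))
E
```

```text
key [0.52555945 0.05739139 0.22627582]
bush [0.5254691  0.05716964 0.16      ] bush dia 0.040919191220945214
edge [0.47761882 0.09265164 0.16      ] [0.57118808 0.10267967 0.16      ] 6.1171671027537675 0.09410508850289792
hole row [array([0.48845594, 0.08072318, 0.16      ]), array([0.55987411, 0.0847106 , 0.16      ])] 3.1956242755717965
```

```bash

python3 -m creep '[[[-3,10,0,0,0,-1],[-4,20,0,0,0,-2],[-6,28,0,0,0,-2],[-8,30,0,0,0,-2],[-8,30,0,0,0,-2]]]'
python3 -m creep '[[[-8,30,0,0,0,-1],[-6,20,0,0,0,0],[-4,10,0,0,0,0],[0,3,0,0,0,0],[0,0,0,0,0,0]]]'
python3 -m creep '[[[0,0,0,0,0,0],[0,0,0,0,0,0],[0,0,0,0,0,0]]]'
python3 - <<'E'
from h import *
b,s=snap('wrist','w5.png')
np.save('pics/w5.npy',s,allow_pickle=True)
r=R.from_euler('xyz',s['tool_rot']).as_matrix()
print(s['tool_pos'],s['tool_rot'],r[:,2],s['tool_pos']+.159*r[:,2]+.0013*r[:,0],s['contact_force'])
cv2.imwrite('pics/w5b.png',cv2.resize(b[:300],(768,450),interpolation=cv2.INTER_CUBIC))
E
```

```text
time: 13.73
tool_pos: [0.4972, 0.1721, 0.3805]
tool_rot: [-3.131, 0.007, 1.265]
contact_force: [0.6, 1.0, -6.8]
opening: 0.0158
time: 14.15
tool_pos: [0.4755, 0.2425, 0.3772]
tool_rot: [-3.126, 0.008, 1.251]
contact_force: [0.4, -1.1, -5.9]
opening: 0.0156
time: 14.4
tool_pos: [0.4766, 0.2399, 0.3765]
tool_rot: [-3.126, 0.01, 1.249]
contact_force: [-0.3, -0.2, -6.7]
opening: 0.0156
[0.47662718 0.23988235 0.37651524] [-3.12563417  0.01037602  1.24865361] [-0.01842149 -0.0047886  -0.99981884] [0.47410972 0.24035402 0.21753056] [-0.31410455 -0.24436319 -6.70889166]
```

View pics/w5b.png

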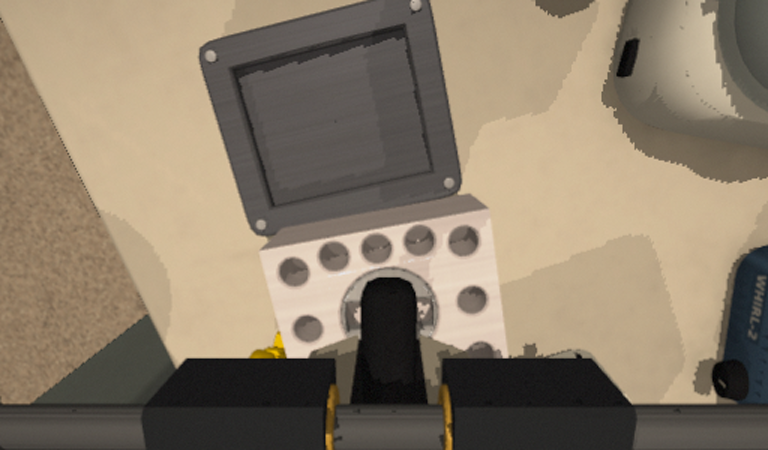

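All four cooler pins are visible at (211,56), (416,5), (449,183) and (261,225). The block's long top edge runs from (262,248) to (490,208), and the bush is at ~(389,314).

```bash
python3 - <<'E'
from h import *
s=np.load('pics/w5.npy',allow_pickle=True).item()
W=lambda u,z:atz('wrist',np.array(u)/1.5,z,s)
ang=lambda d:np.degrees(np.arctan2(d[1],d[0]))
P=np.array([W(u,.034) for u in((211,56),(416,5),(449,183),(261,225))]);print(P.mean(0),[np.linalg.norm(P[i]-P[i-1]) for i in range(4)],ang(P[1]-P[0]),ang(P[2]-P[3]))
zt=s['tool_pos'][2]-.159-.066
print(zt,'bush',W((389,314),zt),'edge',ang(W((490,208),zt)-W((262,248),zt)),np.linalg.norm(W((490,208),zt)-W((262,248),zt)),'holes',ang(W((463,240),zt)-W((294,272),zt)),'cooler recess',ang(W((432,172),.034)-W((273,206),.034)),ang(W((404,27),.034)-W((233,69),.034)))
Q=np.array([W(u,.034) for u in((233,69),(404,27),(432,172),(273,206))]);print(Q.mean(0))
o=robot.observe();r=R.from_euler('xyz',o['tool_rot']).as_matrix();print(o['tool_pos'],np.degrees(np.cross(r[:,2],[0,0,-1])))
E
```

```text
[0.46404609 0.32558581 0.034     ] [np.float64(0.10286383719660915), np.float64(0.12259635711693205), np.float64(0.10234935507040702), np.float64(0.12275746832138866)] -6.02682522111026 -5.786672948037765
0.15151524136933112 bush [0.4726264  0.23968263 0.15151524] edge -8.192816940836407 0.09461602015374103 holes -7.177951749312818 cooler recess -6.438096795076678 -6.031488416936299
[0.46490903 0.32543217 0.034     ]
[0.47665936 0.23977625 0.37651335] [ 0.28313363 -1.05710598  0.        ]
```

```bash

python3 -m creep '[[[-4,12,0,0.1,-0.4,0.7],[-4,25,-3,0.1,-0.4,0.8],[-4,25,-5,0.1,-0.3,0],[0,16,-5,0,0,0],[0,6,-5,0,0,0]]]'
python3 -m creep '[[[0,0,0,0,0,0],[0,0,0,0,0,0],[0,0,0,0,0,0]]]'
cat > st.py <<'E'
from h import *
o=robot.observe();r=R.from_euler('xyz',o['tool_rot']).as_matrix();print(o['tool_pos'],'tiltfix',np.degrees(np.cross(r[:,2],[0,0,-1])),'key',o['tool_pos']+.159*r[:,2]+.0013*r[:,0],np.degrees(o['tool_rot'][2]),o['torque'])
E
python3 st.py
```

```text
time: 14.87
tool_pos: [0.4658, 0.3238, 0.3598]
tool_rot: [3.136, -0.003, 1.268]
contact_force: [-0.3, -2.7, -5.5]
opening: 0.0159
time: 15.12
tool_pos: [0.4653, 0.3243, 0.3582]
tool_rot: [3.138, -0.001, 1.27]
contact_force: [-0.1, 0.4, -6.7]
opening: 0.0155
[0.46530868 0.32428764 0.35818444] tiltfix [-0.00937058  0.21737359  0.        ] key [0.46629715 0.32555525 0.19918725] 72.7618549907192 [-0.21475158  0.18164291  0.03845998]
```

```bash

python3 -m creep '[[[-0.7,0.5,-10,0,0.2,0.4],[0,0,-12,0,0,0],[0,0,-12,0,0,0],[0,0,-6,0,0,0],[0,0,0,0,0,0]]]'
python3 -m creep '[[[0,0,0,0,0,0],[0,0,0,0,0,0]]]'
python3 st.py
```

```text
time: 15.53
tool_pos: [0.4655, 0.321, 0.3165]
tool_rot: [3.14, -0.001, 1.274]
contact_force: [-0.1, -1.2, -5.9]
opening: 0.0153
time: 15.7
tool_pos: [0.4658, 0.3202, 0.3164]
tool_rot: [3.14, 0.0, 1.273]
contact_force: [-0.4, -1.2, -5.6]
opening: 0.0158
[0.46577311 0.32015298 0.31636458] tiltfix [0.02925486 0.06394877 0.        ] key [0.46633184 0.32131463 0.15736449] 72.94566494931487 [-0.05069539  0.06306681 -0.02313296]
```

```bash

python3 -m creep '[[[-1.2,5,0,0,0,0],[0,0,0,0,0,0],[0,0,0,0,0,0]]]'
python3 -m creep '[[[0,0.5,-2,0,0,0],[0,0,0,0,0,0]]]'
python3 st.py
python3 - <<'E'
from h import *
b,s=snap('wrist','w6.png')
np.save('pics/w6.npy',s,allow_pickle=True)
c,_=snap('side','d6.png')
u=proj('side',(.465,.326,.06))[0].astype(int);print(u)
cv2.imwrite('pics/w6b.png',np.hstack([cv2.resize(b[:240,120:400],(467,400),interpolation=cv2.INTER_CUBIC),cv2.resize(c[u[1]-50:u[1]+50,u[0]-40:u[0]+40],(320,400),interpolation=cv2.INTER_CUBIC)]))
E
```

```text
time: 15.95
tool_pos: [0.465, 0.3255, 0.3179]
tool_rot: [3.138, -0.002, 1.273]
contact_force: [0.5, 0.5, -6.7]
opening: 0.0156
time: 16.12
tool_pos: [0.465, 0.3265, 0.3165]
tool_rot: [3.137, -0.003, 1.273]
contact_force: [0.5, -1.0, -6.4]
opening: 0.0156
[0.46495179 0.3264652  0.3165008 ] tiltfix [-0.09222711  0.28686013  0.        ] key [0.46612906 0.32796398 0.15750691] 72.94790167654457 [-0.14999638  0.03123038 -0.04852243]
[236 233]
```

View pics/w6b.png

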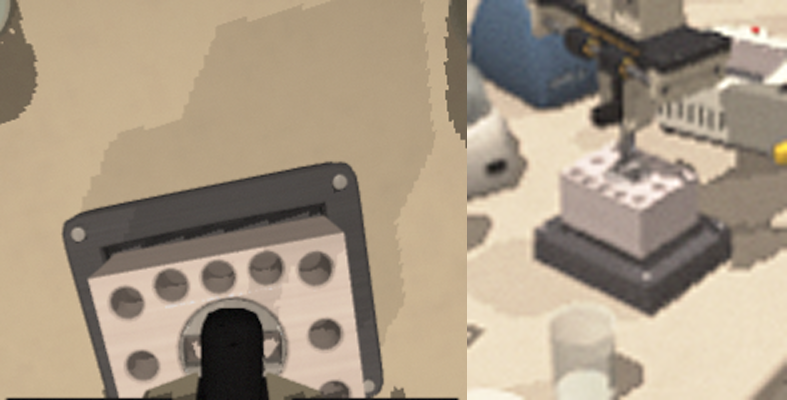

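The block is centred over the recess. The far pins show at (78,234) and (340,182), the block's far top corners at (90,278) and (343,233), and the bush at (233,350).

```bash
python3 - <<'E'
from h import *
s=np.load('pics/w6.npy',allow_pickle=True).item()
W=lambda u,z:atz('wrist',np.array(u)/1.668+[120,0],z,s)
ang=lambda d:np.degrees(np.arctan2(d[1],d[0]))
a,b=W((78,234),.034),W((340,182),.034);y=np.radians(-5.9)
ex=np.array([np.cos(y),np.sin(y),0]);ey=np.array([-np.sin(y),np.cos(y),0])
print('pins',ang(b-a),np.linalg.norm(b-a),'cooler c',(a+b)/2-.051*ey)
zt=s['tool_pos'][2]-.225
c,d=W((90,278),zt),W((343,233),zt);print(zt,'blk',ang(d-c),np.linalg.norm(d-c),'c',(c+d)/2-.038*ey,'bush',W((233,350),zt))
print('holes',ang(W((315,268),zt)-W((127,303),zt)))
E
python3 st.py
```

```text
pins -5.9811832989709846 0.12290805923595818 cooler c [0.46417123 0.32570218 0.034     ]
0.09150080052440532 blk -6.880839395473784 0.09458364649752135 c [0.46694598 0.3267376  0.0915008 ] bush [0.46633298 0.32733519 0.0915008 ]
holes -6.259924918936975
[0.4650112  0.32642544 0.31675032] tiltfix [-0.10116117  0.29793466  0.        ] key [0.46621934 0.32794897 0.15775689] 72.94125492871291 [-0.13792643  0.08564317  0.05786083]
```

```bash

python3 -m creep '[[[-1.5,-1,-3,-0.1,0.3,0.5],[0,0,-3,0,0,0],[0,0,0,0,0,0]]]'
python3 st.py
python3 -m creep '[[[0,0,-3,0,0,0],[0,0,0,0,0,0]]]'
python3 st.py
```

```text
time: 16.47
tool_pos: [0.4633, 0.3253, 0.3103]
tool_rot: [-3.141, 0.0, 1.283]
contact_force: [0.3, -0.8, -5.7]
opening: 0.0156
[0.46332328 0.3253031  0.31031322] tiltfix [ 0.00591011 -0.01874198  0.        ] key [0.46364036 0.3265332  0.15131298] 73.50583715369208 [-0.17274045  0.09489468 -0.02281515]
time: 16.63
tool_pos: [0.4633, 0.3252, 0.3067]
tool_rot: [-3.141, 0.001, 1.283]
contact_force: [-0.8, -0.9, -6.5]
opening: 0.0159
[0.46326604 0.3251601  0.30669817] tiltfix [ 0.02492912 -0.05014723  0.        ] key [0.4634961  0.32633738 0.14769738] 73.49976600284499 [-0.08136153  0.21163223 -0.00941363]
```

Aligned, with the tool vertical. Now I lower it gently.

```bash

python3 -m creep '[[[0,0,-2.5,0,0,0],[0,0,0,0,0,0]]]'
python3 -m creep '[[[0,0,-2,0,0,0],[0,0,0,0,0,0]]]'
python3 -m creep '[[[0,0,-1.5,0,0,0],[0,0,0,0,0,0]]]'
python3 -m creep '[[[0,0,-1.5,0,0,0],[0,0,0,0,0,0]]]'
python3 st.py
```

```text
time: 16.8
tool_pos: [0.4633, 0.3251, 0.3037]
tool_rot: [-3.141, 0.001, 1.283]
contact_force: [-0.8, -0.7, -6.3]
opening: 0.0159
time: 16.97
tool_pos: [0.4633, 0.3251, 0.3015]
tool_rot: [-3.141, 0.001, 1.283]
contact_force: [-0.5, -0.8, -6.8]
opening: 0.0157
time: 17.13
tool_pos: [0.4634, 0.3251, 0.2998]
tool_rot: [-3.141, 0.001, 1.283]
contact_force: [-0.4, 0.2, -6.7]
opening: 0.0159
time: 17.3
tool_pos: [0.4636, 0.3253, 0.299]
tool_rot: [3.141, -0.0, 1.283]
contact_force: [-0.6, -0.0, -2.2]
opening: 0.0155
[0.46359546 0.32529955 0.29895173] tiltfix [-0.01578103  0.01757214  0.        ] key [0.46401363 0.32658975 0.1399522 ] 73.4913438267916 [-0.12802673  0.34380288  0.02438443]
```

Touchdown at exactly the predicted height (TCP at 0.299 m). I lower the key until its collar rests, then let go.

```bash

python3 -m creep '[[[0,0,-2,0,0,0],[0,0,0,0,0,0]]]'
python3 -m creep '[[[0,0,-2,0,0,0],[0,0,0,0,0,0]]]'
python3 -m creep '[[[0,0,-2,0,0,0],[0,0,0,0,0,0]]]'
python3 st.py
```

```text
time: 17.47
tool_pos: [0.4635, 0.3255, 0.2979]
tool_rot: [3.141, -0.002, 1.283]
contact_force: [-1.2, 0.4, -1.9]
opening: 0.0156
time: 17.63
tool_pos: [0.4634, 0.3257, 0.2964]
tool_rot: [3.14, -0.003, 1.283]
contact_force: [-1.5, -0.1, -2.8]
opening: 0.0156
time: 17.8
tool_pos: [0.4634, 0.3258, 0.2946]
tool_rot: [3.14, -0.003, 1.283]
contact_force: [-0.8, 0.1, -1.7]
opening: 0.0156
[0.4633981  0.3258154  0.29459033] tiltfix [-0.1463697   0.14050806  0.        ] key [0.46415718 0.32746806 0.13559542] 73.50250707320316 [-0.08159173  0.30442842  0.01623882]
```

```bash

python3 -m creep '[[[0,-0.4,-1.5,-0.1,0.1,0],[0,0,0,0,0,0]]]'
python3 -m creep '[[[0,0,-1,0,0,0],[0,0,0,0,0,0]]]'
python3 st.py
```

```text
time: 17.97
tool_pos: [0.4635, 0.3256, 0.2932]
tool_rot: [3.141, -0.002, 1.283]
contact_force: [-0.2, 0.8, -2.5]
opening: 0.0159
time: 18.13
tool_pos: [0.4636, 0.3255, 0.2925]
tool_rot: [3.14, -0.002, 1.283]
contact_force: [-2.0, 0.2, 1.9]
opening: 0.0155
[0.46359401 0.32554959 0.29253914] tiltfix [-0.08185925  0.09622296  0.        ] key [0.4642302  0.32702323 0.13354193] 73.50258359796675 [-0.08884841  0.53672473  0.03144151]
```

```bash

python3 -m creep '[[[0,0,0,0,0,0],[0,0,0,0,0,0],[0,0,0,0,0,0],[0,0,0,0,0,0]]]' -0.2
python3 -m creep '[[[0,0,0,0,0,0],[0,0,0,0,0,0],[0,0,0,0,0,0],[0,0,0,0,0,0]]]'
python3 st.py
```

```text
time: 18.47
tool_pos: [0.4646, 0.3256, 0.2933]
tool_rot: [3.137, -0.004, 1.283]
contact_force: [-0.4, 0.1, -0.2]
opening: 0.0375
time: 18.8
tool_pos: [0.4649, 0.3255, 0.2934]
tool_rot: [3.136, -0.004, 1.283]
contact_force: [0.4, -0.3, 0.3]
opening: 0.055
[0.46491767 0.3255044  0.29342256] tiltfix [-0.14943836  0.38067249  0.        ] key [0.46634347 0.3271655  0.13443232] 73.49132664116063 [-0.11497493  0.07664328  0.02558555]
```

Released with no residual force. I go straight up and take a last look.

```bash

python3 -m creep '[[[0,0,10,0,0,0],[0,0,20,0,0,0],[0,0,30,0,0,0],[0,0,30,0,0,0],[0,0,30,0,0,0]]]'
python3 -m creep '[[[0,-20,10,0,0,0],[0,-20,0,0,0,0],[0,-10,0,0,0,0],[0,0,0,0,0,0],[0,0,0,0,0,0]]]'
python3 - <<'E'
from h import *
b,s=snap('wrist','w7.png');np.save('pics/w7.npy',s,allow_pickle=True)
c,_=snap('side','d7.png');print(s['tool_pos'],s['tool_rot'],s['opening'])
u=proj('side',(.465,.326,.08))[0].astype(int);print(u)
cv2.imwrite('pics/w7b.png',np.hstack([cv2.resize(b[:240,120:400],(467,400),interpolation=cv2.INTER_CUBIC),cv2.resize(c[u[1]-50:u[1]+50,u[0]-40:u[0]+40],(320,400),interpolation=cv2.INTER_CUBIC)]))
E
```

```text
time: 19.22
tool_pos: [0.4629, 0.3244, 0.4127]
tool_rot: [-3.136, 0.007, 1.283]
contact_force: [0.3, 0.0, -0.8]
opening: 0.0551
time: 19.63
tool_pos: [0.4625, 0.2735, 0.4353]
tool_rot: [3.134, -0.006, 1.284]
contact_force: [0.1, -0.5, 0.6]
opening: 0.0547
[0.46254296 0.27351425 0.43527837] [ 3.13365129 -0.00597873  1.28361244] 0.054673431168302214
[236 228]
```

View pics/w7b.png

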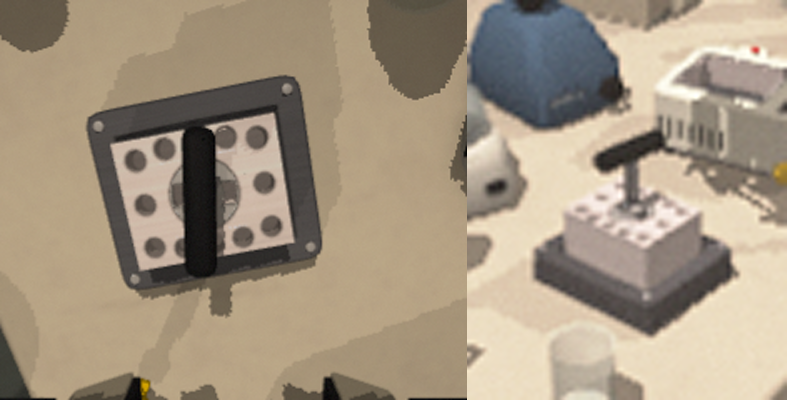

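The block sits flat inside the recess and the key stands upright. The pins are at (98,127), (287,89), (310,246) and (135,279), and the block's top corners at (112,145), (278,113), (296,243) and (140,270). I check the numbers and then hand in.

```bash
python3 - <<'E'
from h import *
s=np.load('pics/w7.npy',allow_pickle=True).item()
W=lambda u,z:atz('wrist',np.array(u)/1.668+[120,0],z,s)
ang=lambda d:np.degrees(np.arctan2(d[1],d[0]))
P=np.array([W(u,.034) for u in((98,127),(287,89),(310,246),(135,279))]);B=np.array([W(u,.074) for u in((112,145),(278,113),(296,243),(140,270))])
print(P.mean(0),B.mean(0),ang(P[1]-P[0]),ang(B[1]-B[0]),ang(B[2]-B[3]),[np.linalg.norm(B[i]-B[i-1]) for i in range(4)])
print('bar',(W((199,128),.139)+W((201,275),.139))/2,'bush',W((204,194),.074))
o=robot.observe();print(o['time'],o['contact_force'],o['qvel'].max())
E
```

```text
[0.4639576  0.32559495 0.034     ] [0.46440645 0.32450274 0.074     ] -5.729275245940841 -6.072130714950012 -6.591092877971138 [np.float64(0.07498772368519613), np.float64(0.09731645276660589), np.float64(0.07586995569579025), np.float64(0.09693595390016634)]
bar [0.46400089 0.32567327 0.139     ] bush [0.46320541 0.32533158 0.074     ]
19.7333 [-0.50968753 -0.28856249  0.47831183] 0.01291872040577229
```

Block and cooler agree within about 1.2 mm and 1°, the bar is over the bush within 1 mm (upright), and the hand is clear.

```bash
python3 -c "
from cell import robot
print(robot.hand_in())"
```

```text
the job is handed in; nothing more can be done
None
```

The block is in the cooling base with the key left standing in it, and I handed the job in at about 19.7 s on the robot's clock. `hand_in` reports no verdict, so the result below rests on my own checks.

**What I did**
- **Key:** I took the black-handled key from the grey holder and left the yellow look-alike alone.
- **Slot:** The head went into the slot at the first try, with no contact felt on the way in.
- **Turn:** I turned clockwise to the stop; the torque rose to 0.34 N m at about 97°, which is 3° past the nominal 94°.
- **Lift and set down:** I eased back 2° and lifted; the block hung level in the picture, with about 6 N on the wrist. It touched down in the recess at the height I had predicted, and the force readings stayed under 8 N throughout. I then let the key down onto its collar, released it and withdrew upward.

**Last checks, from the final wrist and side views**
- **Block:** It is about 1.2 mm from the recess centre and 0.3–0.9° off in yaw, and it looks flat.
- **Key:** The bar is within 1 mm of being over the bush, so the key stands upright.
- **Hand:** It is well clear, and the force reading is within noise.

**What disagreed or went unchecked**
- **Scale:** The camera measured the block's size 1–5% off in some views.
- **Drift:** The arm drifted a few millimetres and up to about 1° while holding; I corrected it step by step.
- **Bystanders:** I did not measure them again at the end, but I felt no contact with anything near them.

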